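Bring up a tracing light box to the fourth click

ROBOT

A 6-joint arm with a two-finger parallel gripper is mounted at the origin on the work surface. World frame = base frame: x ahead of the robot, y to its left, z up, the work surface at z = 0. Lengths are in mm, angles in rad, forces in N, time in s.
With the tool pointing down it reaches from about 275 to 750 mm from the base axis. Payload 10.2 kg.
Tool frame: the origin (TCP) lies between the finger pads; the fingertips stand 11 mm ahead of it and the grasp point (between the pads) lies 8 mm behind it; z points along the fingers, y is the line along which they close (so a half turn about z gives the same grasp; the last joint's range is limited). The gripper opens to 85 mm and grips with 20 to 120 N. Pads are 22 mm wide; open, the fingers measure 114 mm over their backs; the gripper's body (76 mm by 85 mm) begins 54 mm behind the grasp point. The pads swing forward as they close: fully open they stand 13 mm farther back than shut.
Start: joints at [-1.552, 0.313, 1.498, -0, 1.331, -0.223], TCP at [125.698, -509.736, 242.294] pointing down, gripper open.
Joint ranges: [-2.94, 2.94], [-0.97, 2.17], [0.19, 2.56], [-1.23, 4.37], [0.02, 3.11], [-2.88, 2.88]. Speed limits (rad/s): [2.39, 2.39, 3.01, 3.14, 3.14, 3.14].

INTERFACE

Orientations are given as a unit quaternion [w, x, y, z].
In Python, from rig import sense, eyes, finish_job gives the robot as it stands.
- The arm moves only by the shell command python3 -m jog 'ROWS' [FORCE]. ROWS is JSON, a list of rows, each a list of 7 numbers: the shift along the tool's x, y, z in m, then the turn, a rotation vector about the tool's x, y, z in rad, then the finger opening in m, from 0 to 0.0854. In form: [[dx, dy, dz, rx, ry, rz, gripper], ...]. A call has 1 to 5 rows; each row shifts and turns the commanded pose from where the row before left it, along the tool's axes as they then stand; what a row does not reach is not made up. A row lasts 1/10 s, in which the tool goes at most 50 mm and 8.59 degrees, less where a joint would pass 70% of its speed; a pose out of reach is approached as far as the arm can. A call is refused whole if a number of a shift passes 0.05 or a number of a turn 0.15, either way. A call with a gripper value outside its range is refused whole. The fingers move at their own pace and stop on an object; FORCE is the grip in N (left out, the last holds). Time passes only in rows, so rows that do not move let the fingers close. It gives the time, the measured TCP pose, the force, the opening and the grip force at its end, in the units of the state.
- sense(): the state, without advancing time (a new reading comes with each control period).
- eyes.capture(name): name is "side" or "top"; returns the picture (420x560x3 uint8, red, green, blue); there is no depth.
- eyes.calibration(name): a dict with "fx", "fy", "cx", "cy" (pixels), "dist" ([k1, k2, p1, p2, k3] as OpenCV has them; the pictures are not rectified), "cam_to_world" (4x4, takes a point from camera to world coordinates). Camera axes: x right, y down, z forward; pixel columns grow to the right and rows downward; lengths in mm; the calibration is good to about 2 mm. A picture is of the moment at which its call begins. calibration takes no time and is no camera call.
- finish_job(): hands the job in; it is judged then, once.
The state is a dict: "time_s": time; "joints": joint angles; "dq": joint speeds; "tau": joint torques, N m; "eef_pos": TCP position; "ee_rot": TCP orientation; "force": force on the tool from outside, world axes, zero at the start; "wrist_torque": the same for the moment, N m; "grip_width": opening from 0.0 (shut) to 1.0 (fully open); "grip_force": force on a finger pad.
Only numpy, scipy, OpenCV 4.12 (cv2) and the standard library are available. Lean on these libraries where they do the work, as an engineer would, in place of code of your own. Each camera call takes 0.05 s, during which the arm holds its last target. There are 200 camera calls.

TASK

Bring up the tracing light box safely: with the lever switch still off, turn the dimmer dial fully anticlockwise to its off stop (the longest tick), then throw the lever over to on, away from the robot, and then turn the dial clockwise exactly four clicks up from the stop, never going past the fourth once the switch is on, so that it rests there. Let go, and leave the jar, brush pot and panel undisturbed.

Things in the scene. Friction and masses are not known exactly. Their poses are not given: they have to be found in the camera images.
- dial (a joint): Dimmer dial, rad: 0 = off stop (fully anticlockwise from above), growing clockwise from above to a hard stop at 3.665. Eight resting positions, one click = 0.524 rad (30 degrees) apart, the first at 0; a sprung detent pulls the dial into the nearest and takes about 0.2 N m to pass. At the start it rests 2, 3 or 4 clicks from off.
- dial_grip (a point): On the dial's vertical axis, half-way up its grip bar, 104 mm above the table. Dial: aluminium disc 74 mm across with an upright black bar on it, 72 mm long, 16 mm thick, 36 mm high. This point is 18 mm above the disc and 18 mm below the bar's top. It turns with the dial: x along the bar to its pointer end (white line), z up.
- dial_base: Square black housing under the dial, 116 mm wide, 22 mm high, fixed on the light box; origin at the centre of its underside, on the dial's axis; axes as the light box's. White ticks show the eight resting positions, the longest, widest tick (14 mm, others 9 mm) the off stop, 105 degrees anticlockwise from its x axis.
- switch (a joint): Switch lever, rad: 0 = off, leaning 0.5 rad to the light box's -x (robot's side); 1.0 = on, leaning 0.5 rad to its +x (over the drawing), hard stop. It starts between 0 and 0.15. It stays where it is left; about 1 N at its tip moves it.
- switch_tip (a point): Centre of the black ball (26 mm) at the lever's end. Steel rod 10 mm thick, 85 mm from pivot to ball centre, on a grey block 70 x 50 mm, 25 mm high, on the light box. Pivot 72 mm above the table, above the block's centre; the ball swings in the vertical plane along the light box's x axis, centre 147 mm above the table at 0 and 1.0, 157 mm half-way.
- lightbox: Tracing light box, fixed: wooden frame, metal top, 360 mm (x) by 460 mm (y), 50 mm high; origin at the centre of its underside. Controls stand on its -x (robot's) side, centred 115 mm before the origin: dial on one side, switch on the other, each 115 mm off the middle line (either way round). The +x side carries white glass with a drawing.
- jar: Bystander: squat amber glass jar with metal lid, 62 mm across, 68 mm high, standing on the light box's glass; origin at the centre of its underside.
- brush_pot: Bystander: white ceramic pot with brushes, 76 mm across, about 210 mm high with the brushes, on the desk beside the light box; origin at the centre of its underside.
- panel: Bystander: primed wooden panel lying flat, 150 x 110 x 22 mm, on the desk beside the light box; origin at the centre of its underside.

How it is judged (in metres and radians):
On the way, in this order (a step that is already met when the one before it is completed fails the run):
1. the dial is fully down at its off stop while the switch is still off (value of joint dial below 0.15 rad and value of joint switch below 0.35 rad), for 0.2 s.
2. the switch is thrown over to on while the dial is still at its off stop (value of joint dial below 0.15 rad and value of joint switch above 0.85 rad), for 0.2 s.
3. the dial is turned up to the fourth click with the switch on (value of joint dial between 1.944 and 2.244 rad and value of joint switch above 0.85 rad), for 0.3 s.
At the end, for the whole second after the job is handed in: The dial rests, let go, on the fourth click after the off stop (2.094 rad, within 0.15 rad), the switch is on (over 0.85 rad), and jar, brush pot and panel stand within 30 mm of where they were (all of step 3 and velocity of joint dial between -0.05 and 0.05 rad/s and distance of each of jar, brush_pot, panel from where it was at the start of the episode below 0.03 m); the robot touches nothing.
It fails at once if the dial goes past the fourth click (over 2.44 rad) with the switch on (value of joint switch above 0.5 rad and value of joint dial above 2.44 rad).
It fails at once if a bystander is pushed over 30 mm or tipped (distance of any of jar, brush_pot, panel from where it was at the start of the episode above 0.03 m or angle between any of jar, brush_pot, panel's own z axis and vertical above 0.35 rad).
It also fails if it takes over 61 s, if anything falls off the work surface, if the arm or the gripper's body presses on something with over 40 N, if the wrist force passes 120 N, or if a joint passes its speed limit or range.

## Working session

There is one attempt and no reset: what is moved stays moved. The work goes in short steps, Python scripts to look and compute and a shell command to move; the robot and the scene stay as the last step left them, time stands still between calls to the robot, and variables do not carry over. Pictures are saved under pics/ and viewed, at most 10 in all, crops included, and the job is handed in when it is done.

```bash
mkdir -p pics; ls
python3 - <<'E'
from rig import sense, eyes
import cv2, json
s=sense(); print(s)
for n in("top","side"):
    im=eyes.capture(n); cv2.imwrite(f"pics/{n}0.png",im[:,:,::-1]); c=eyes.calibration(n); print(n,{k:(v.tolist() if hasattr(v,'tolist') else v) for k,v in c.items()})
E
```

```text
pics
{'time_s': 0.0, 'joints': array([-1.55233572e+00,  3.13467505e-01,  1.49845948e+00,  2.72502383e-05,
        1.33102369e+00, -2.23393189e-01]), 'dq': array([-1.29982553e-05,  7.89675328e-04,  8.28575834e-05, -3.22426588e-05,
       -1.17817045e-03, -4.76541818e-04]), 'tau': array([ 2.77058298e-04, -4.12273729e+01, -2.59743261e+01, -1.87576857e-04,
        4.18272335e-03,  1.35481147e-05]), 'eef_pos': array([ 125.73228845, -509.45939344,  241.71769045]), 'ee_rot': array([-6.74091067e-04,  9.92697411e-01,  1.20629142e-01,  8.26172713e-05]), 'force': array([-0.41608777,  0.26131645, -1.26824708]), 'wrist_torque': array([ 0.06757272, -0.0187498 , -0.02685918]), 'grip_force': 0.0, 'grip_width': 1.0001245693017764}
top {'fx': 466.58797574638686, 'fy': 466.58797574638686, 'cx': 290.284031773344, 'cy': 207.9800315615402, 'dist': [-0.1372439184428658, 0.0, 0.0, 0.0, 0.0], 'cam_to_world': [[0.012068602961831057, -0.9727325288738768, 0.23161557826100898, 314.9439487765437], [-0.9999223598973438, -0.012458919647033082, -0.00022248270787186182, 0.910304958092534], [0.003102096045613931, -0.2315949105482689, -0.9728073675750316, 1358.5108309185775], [0.0, 0.0, 0.0, 1.0]]}
side {'fx': 396.8564232902762, 'fy': 396.8564232902762, 'cx': 278.1008731371187, 'cy': 221.92654353144152, 'dist': [-0.00914024311041724, 0.0, 0.0, 0.0, 0.0], 'cam_to_world': [[-0.8785844956477034, -0.25051873438027067, 0.4066074860746885, 275.86372436710934], [-0.4774699940638338, 0.47958933326366643, -0.7362176826105132, 600.3110456851393], [-0.010568291070613828, -0.8409723153256707, -0.5409749311009036, 578.8146000969904], [0.0, 0.0, 0.0, 1.0]]}
```

View pics/top0.png

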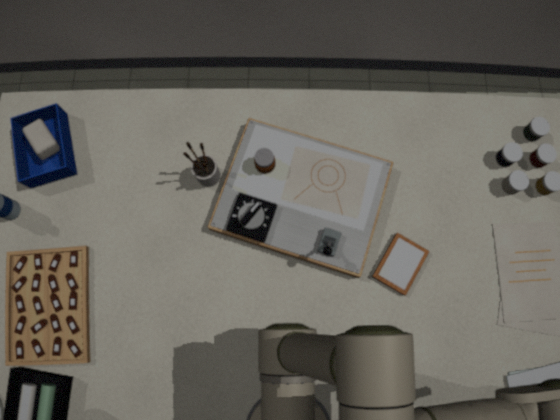

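View pics/side0.png

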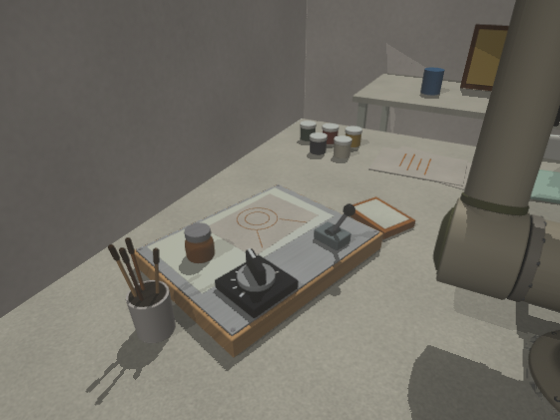

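The top view shows the dial housing near (251,216), the lever near (326,242), the jar at (264,160), the pot at (204,168) and the panel at (400,264). The side view shows the dial at (256,272) and the lever ball at (349,210). Next I'll measure these and enlarge the dial.

```bash
cat > h.py <<'E'
import numpy as np, cv2
from rig import sense, eyes
def ray(n,p):
    c=eyes.calibration(n); K=np.array([[c['fx'],0,c['cx']],[0,c['fy'],c['cy']],[0,0,1]])
    u=cv2.undistortPoints(np.array([[p]],float),K,np.array(c['dist']))[0,0]
    T=np.array(c['cam_to_world']); return T[:3,3],T[:3,:3]@np.array([*u,1])
def plane(n,p,z):
    o,d=ray(n,p); return o+d*(z-o[2])/d[2]
def tri(pt,ps):
    (a,d),(b,e)=ray('top',pt),ray('side',ps)
    s=np.linalg.lstsq(np.c_[d,-e],b-a,rcond=None)[0]; P,Q=a+s[0]*d,b+s[1]*e
    return (P+Q)/2,np.linalg.norm(P-Q)
def proj(n,P):
    c=eyes.calibration(n); K=np.array([[c['fx'],0,c['cx']],[0,c['fy'],c['cy']],[0,0,1]])
    T=np.linalg.inv(np.array(c['cam_to_world'])); return cv2.projectPoints(np.array(P,float).reshape(-1,3),cv2.Rodrigues(T[:3,:3])[0],T[:3,3],K,np.array(c['dist']))[0][:,0]
E
python3 - <<'E'
from h import *
t=cv2.imread('pics/top0.png'); s=cv2.imread('pics/side0.png')
hsv=cv2.cvtColor(t,cv2.COLOR_BGR2HSV)
m=(t.max(2)<45).astype(np.uint8); m[:,:222]=0;m[:190]=0;m[250:]=0;m[:,285:]=0
m=cv2.morphologyEx(m,cv2.MORPH_CLOSE,np.ones((15,15)))
c=max(cv2.findContours(m,0,2)[0],key=cv2.contourArea); r=cv2.minAreaRect(c); print(r)
b=cv2.boxPoints(r); W=np.array([plane('top',p,72) for p in b]); print(W.round(0),W.mean(0),np.linalg.norm(W[1]-W[0]),np.linalg.norm(W[2]-W[1]))
C=np.array([plane('top',p,50) for p in [(248,120),(392,162),(360,275),(208,230)]]); print(C.round(0),C.mean(0))
print(plane('top',(264,158),118),plane('top',(204,170),50),plane('top',(400,264),22))
a=cv2.resize(t[180:270,215:365],None,fx=5,fy=5,interpolation=2)
d=cv2.resize(s[190:315,210:370],None,fx=5,fy=5,interpolation=2)
cv2.imwrite('pics/ca.png',a); cv2.imwrite('pics/cb.png',d[:600,:800])
E
```

```text
((250.75003051757812, 217.25003051757812), (40.160919189453125, 39.84469223022461), 18.434947967529297)
[[556. 182.  72.]
 [666. 151.  72.]
 [630.  41.  72.]
 [521.  74.  72.]] [593.47528149 112.02028399  72.        ] 114.8227911420473 115.57513120859946
[[ 899.  132.   50.]
 [ 771. -301.   50.]
 [ 436. -197.   50.]
 [ 559.  235.   50.]] [666.26205082 -32.55973858  50.        ]
[753.70062175  76.21667079 118.        ] [738.58410366 256.96044426  50.        ] [ 470.67947522 -318.70383473   22.        ]
```

View pics/ca.png

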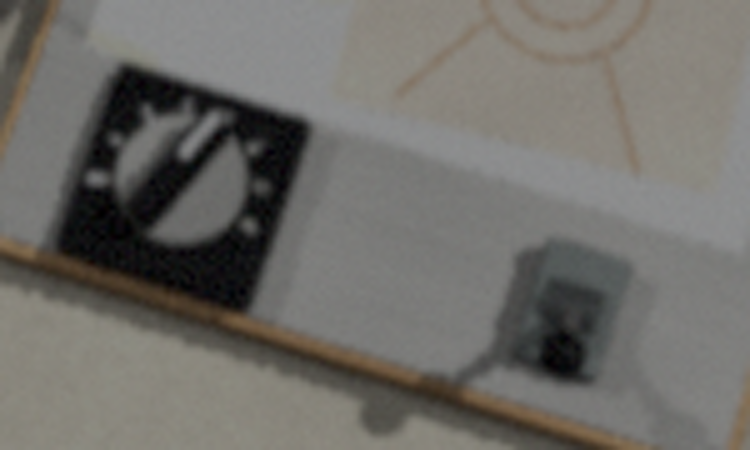

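View pics/cb.png

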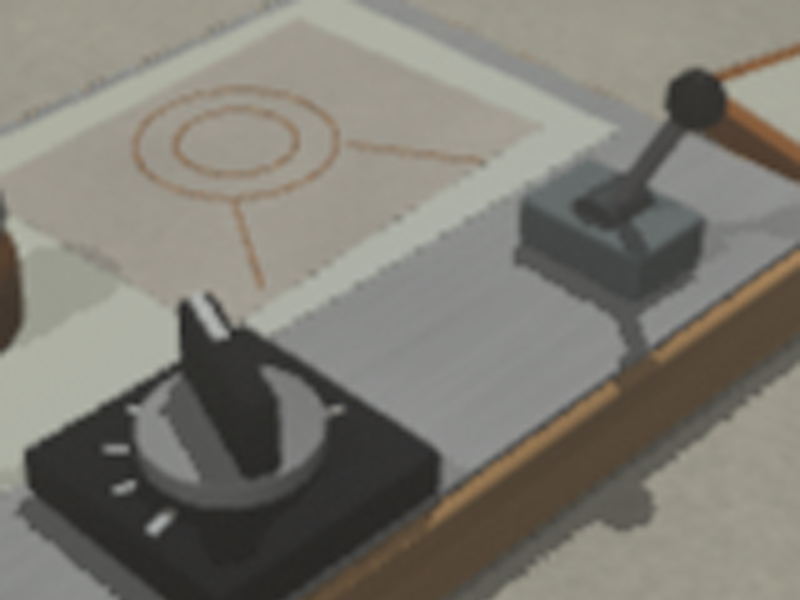

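The dial pointer's tick is hidden: ticks 0–3 and 5–7 are visible, so the dial is 4 clicks up. The long off tick is at crop (97,178). The lever leans towards the robot, with its ball at top crop (560,352) and side crop (695,98).

```bash
cat >> h.py <<'E'
from scipy.spatial.transform import Rotation as R
def go(P,psi):
    s=sense(); w,x,y,z=s['ee_rot']; r=R.from_quat([x,y,z,w]).as_matrix()
    d=r.T@(np.array(P)-s['eef_pos']); p=np.arctan2(r[1,0],r[0,0])
    e=(p-np.radians(psi)+np.pi)%(2*np.pi)-np.pi
    print('t',s['time_s'],'pos',s['eef_pos'].round(1),'psi',np.degrees(p).round(1),'shift',d.round(1),'rz',e.round(3),'F',s['force'].round(1),'q1,q6',s['joints'][[0,5]].round(2),'grip',round(s['grip_width'],3),s['grip_force'])
E
python3 - <<'E'
from h import *
C=lambda x,y:(x/5+215,y/5+180); D=lambda x,y:(x/5+210,y/5+190)
print('ball',tri(C(560,352),D(695,98)))
a,b=plane('top',C(185,158),122),plane('top',C(218,115),122); print('line',a,b,np.degrees(np.arctan2(*(b-a)[[1,0]])))
print('disc top',plane('top',C(181,177),86),'side',plane('side',D(230,425),86), 'barlow',plane('top',C(140,212),122))
print('off tick',plane('top',C(97,178),72))
print('block top c',plane('top',C(583,310),75))
go((592,111,160),-31.5)
E
```

```text
ball (array([490.32459133, -96.76847375, 148.17693341]), np.float64(0.07336737914909015))
line [597.88605744 104.66794243 122.        ] [622.22221041  87.36045269 122.        ] -35.419839984932835
disc top [595.20021515 109.59227047  86.        ] side [594.4321     113.08426233  86.        ] barlow [567.57355752 128.15853999 122.        ]
off tick [597.07547248 158.37473925  72.        ]
block top c [ 524.61430872 -115.62418493   75.        ]
t 0.1 pos [ 125.7 -509.5  241.8] psi 13.9 shift [ 601.3 -490.7   82.5] rz 0.792 F [-0.1  0.7  0.9] q1,q6 [-1.55 -0.22] grip 1.0 0.0
```

```bash
python3 -m jog '[[0.033,-0.027,0,0,0,0,0.0854],[0.033,-0.027,0,0,0,0,0.0854],[0.033,-0.027,0,0,0,0,0.0854],[0.033,-0.027,0,0,0,0,0.0854],[0.033,-0.027,0,0,0,0,0.0854]]'
python3 -m jog '[[0.033,-0.027,0,0,0,0,0.0854],[0.033,-0.027,0,0,0,0,0.0854],[0.033,-0.027,0,0,0,0,0.0854],[0.033,-0.027,0,0,0,0,0.0854],[0.033,-0.027,0,0,0,0,0.0854]]'
python3 -m jog '[[0.033,-0.027,0,0,0,0,0.0854],[0.033,-0.027,0,0,0,0,0.0854],[0.033,-0.027,0,0,0,0,0.0854],[0.033,-0.027,0,0,0,0,0.0854],[0.033,-0.027,0,0,0,0,0.0854]]'
python3 -m jog '[[0.033,-0.027,0,0,0,0,0.0854],[0.033,-0.027,0,0,0,0,0.0854],[0.033,-0.027,0,0,0,0,0.0854]]'
python3 -m jog '[[0,0,0,0,0,0.13,0.0854],[0,0,0,0,0,0.13,0.0854],[0,0,0,0,0,0.13,0.0854],[0,0,0,0,0,0.13,0.0854],[0,0,0,0,0,0.13,0.0854]]'
python3 -m jog '[[0,0,0,0,0,0.13,0.0854],[0,0,0,0,0,0,0.0854]]'
python3 -c "
from h import *
go((594.5,111.5,150),-31.8)"
```

```text
time_s: 0.6
eef_pos: [254.2, -337.5, 242.1]
ee_rot: [-0.0, 0.993, 0.12, -0.0]
force: [0.8, -0.9, 0.0]
grip_width: 0.999
grip_force: 0.0
time_s: 1.1
eef_pos: [382.1, -166.9, 242.2]
ee_rot: [-0.0, 0.993, 0.121, -0.0]
force: [0.5, -0.1, 0.0]
grip_width: 1.0
grip_force: 0.0
time_s: 1.6
eef_pos: [510.0, 3.8, 242.1]
ee_rot: [-0.0, 0.993, 0.121, -0.0]
force: [-0.4, -0.9, 0.4]
grip_width: 0.997
grip_force: 0.0
time_s: 1.9
eef_pos: [586.7, 106.1, 241.9]
ee_rot: [-0.0, 0.993, 0.121, -0.0]
force: [1.3, -0.7, 0.2]
grip_width: 1.001
grip_force: 0.0
time_s: 2.4
eef_pos: [585.9, 104.4, 241.8]
ee_rot: [0.0, 0.979, -0.205, -0.0]
force: [0.2, 0.4, -0.3]
grip_width: 1.003
grip_force: 0.0
time_s: 2.6
eef_pos: [585.9, 104.4, 241.9]
ee_rot: [0.0, 0.964, -0.266, -0.0]
force: [0.8, 1.3, 0.7]
grip_width: 1.001
grip_force: 0.0
t 2.6 pos [585.9 104.4 241.9] psi -30.9 shift [  3.8 -10.6  91.9] rz 0.016 F [0.8 1.3 0.7] q1,q6 [-0.02  2.09] grip 1.001 0.0
```

```bash
python3 -m jog '[[0.004,-0.010,0.03,0,0,0.016,0.0854],[0,0,0.03,0,0,0,0.0854],[0,0,0.03,0,0,0,0.0854],[0,0,0.03,0,0,0,0.0854],[0,0,0.019,0,0,0,0.0854]]'
python3 -m jog '[[0,0,0,0,0,0,0.04],[0,0,0,0,0,0,0.04],[0,0,0,0,0,0,0.04]]' 20
python3 - <<'E'
from h import *
im=eyes.capture('side')[:,:,::-1]; cv2.imwrite('pics/s1.png',cv2.resize(im[190:315,180:340],None,fx=4,fy=4,interpolation=2))
go((594.5,111.5,103),-31.8)
E
```

```text
time_s: 3.1
eef_pos: [593.6, 110.9, 100.8]
ee_rot: [0.0, 0.962, -0.272, -0.002]
force: [0.2, 0.5, 0.4]
grip_width: 0.999
grip_force: 0.0
time_s: 3.4
eef_pos: [595.3, 110.9, 104.8]
ee_rot: [-0.0, 0.962, -0.273, 0.001]
force: [0.5, -0.1, -0.4]
grip_width: 0.516
grip_force: 0.0
t 3.45 pos [595.3 110.9 104.7] psi -31.7 shift [-1.  -0.1  1.7] rz 0.002 F [-0.2 -0.7  0.6] q1,q6 [-0.01  2.11] grip 0.468 0.0
```

View pics/s1.png

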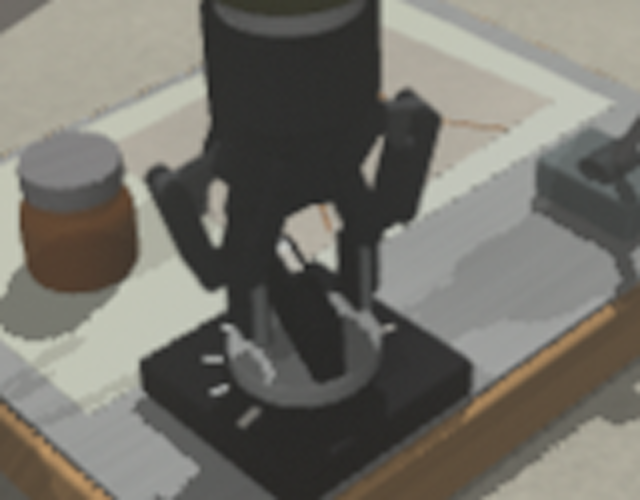

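The fingers straddle the black bar evenly, with the bar at about (315,315) and the pads on either side of it. Close gently.

```bash
python3 -m jog '[[0,0,0,0,0,0,0.02],[0,0,0,0,0,0,0.01],[0,0,0,0,0,0,0.01],[0,0,0,0,0,0,0.01],[0,0,0,0,0,0,0.01]]' 30
python3 -c "
from h import *
go((594.5,111.5,103),-31.8);print(sense()['wrist_torque'])"
```

```text
time_s: 3.95
eef_pos: [595.0, 112.4, 104.4]
ee_rot: [-0.001, 0.962, -0.273, 0.001]
force: [1.5, 7.4, 2.9]
grip_width: 0.183
grip_force: 32.3
t 3.95 pos [595.  112.4 104.4] psi -31.7 shift [0.  1.  1.4] rz 0.002 F [1.5 7.4 2.9] q1,q6 [-0.01  2.12] grip 0.183 32.32739746570587
[ 1.06196472 -0.06420301  0.05359118]
```

```bash
python3 -m jog '[[0,-0.0015,0,0,0,0,0.01],[0,0,0,0,0,-0.1,0.01],[0,0,0,0,0,-0.13,0.01],[0,0,0,0,0,-0.13,0.01],[0,0,0,0,0,-0.13,0.01]]'
python3 -c "
from h import *
go((595,113,103),88.2);print(sense()['wrist_torque'])"
```

```text
time_s: 4.45
eef_pos: [595.0, 111.9, 104.4]
ee_rot: [0.0, 1.0, -0.029, -0.0]
force: [-6.6, -2.3, 7.4]
grip_width: 0.181
grip_force: 33.0
t 4.45 pos [595.  111.9 104.4] psi -3.3 shift [-0.  -1.1  1.4] rz -1.598 F [-6.6 -2.3  7.4] q1,q6 [-0.01  1.62] grip 0.181 32.96488881111145
[-0.37953072  0.9576185  -0.06522438]
```

Forces are small, so continue.

```bash
python3 -m jog '[[0,0,0,0,0,-0.13,0.01],[0,0,0,0,0,-0.13,0.01],[0,0,0,0,0,-0.13,0.01],[0,0,0,0,0,-0.13,0.01],[0,0,0,0,0,-0.13,0.01]]'
python3 -m jog '[[0,0,0,0,0,-0.13,0.01],[0,0,0,0,0,-0.13,0.01],[0,0,0,0,0,-0.13,0.01],[0,0,0,0,0,-0.13,0.01],[0,0,0,0,0,-0.13,0.01]]'
python3 -c "
from h import *
go((595,113,103),88.2);print(sense()['wrist_torque'])"
```

```text
time_s: 4.95
eef_pos: [595.2, 111.2, 104.4]
ee_rot: [0.001, 0.957, 0.291, -0.0]
force: [-5.8, -5.5, 7.5]
grip_width: 0.184
grip_force: 32.9
time_s: 5.45
eef_pos: [595.8, 110.7, 104.4]
ee_rot: [0.001, 0.814, 0.581, -0.0]
force: [-2.2, -7.5, 3.9]
grip_width: 0.185
grip_force: 32.6
t 5.45 pos [595.8 110.7 104.4] psi 71.1 shift [ 1.9 -1.5  1.4] rz -0.298 F [-2.2 -7.5  3.9] q1,q6 [-0.01  0.32] grip 0.185 32.565404176712036
[-1.0805757   0.19979321 -0.02346471]
```

```bash
python3 -m jog '[[0,0,0,0,0,-0.1,0.01],[0,0,0,0,0,-0.1,0.01],[0,0,0,0,0,-0.08,0.01],[0,0,0,0,0,-0.03,0.01],[0,0,0,0,0,0,0.01]]'
python3 -c "
from h import *
go((595,113,103),88.2);print(sense()['wrist_torque'])"
```

```text
time_s: 5.95
eef_pos: [596.2, 110.7, 104.4]
ee_rot: [0.001, 0.716, 0.698, 0.0]
force: [0.2, -8.2, 4.1]
grip_width: 0.183
grip_force: 34.5
t 5.95 pos [596.2 110.7 104.4] psi 88.5 shift [ 2.3 -1.2  1.4] rz 0.006 F [ 0.2 -8.2  4.1] q1,q6 [-0.01  0.02] grip 0.183 34.541993737220764
[-1.08755528  0.06021337 -0.54557583]
```

```bash
python3 -m jog '[[0,0,0,0,0,0,0.05],[0,0,0,0,0,0,0.05],[0,0,0,0,0,0,0.05],[0,0,0,0,0,0,0.05],[0,0,-0.01,0,0,0,0.05]]'
python3 -m jog '[[0,0,-0.03,0,0,0,0.05],[0,0,-0.03,0,0,0,0.05],[0,0,-0.03,0,0,0,0.05],[0,0,-0.01,0,0,0,0.05]]'
python3 -c "
from h import *
go((447,-84,205),-16.5)"
```

```text
time_s: 6.45
eef_pos: [594.7, 112.3, 112.5]
ee_rot: [-0.001, 0.716, 0.698, -0.001]
force: [-0.1, -0.1, 0.3]
grip_width: 0.585
grip_force: 0.0
time_s: 6.85
eef_pos: [596.3, 112.3, 217.2]
ee_rot: [0.002, 0.716, 0.698, 0.002]
force: [0.1, 1.2, 0.6]
grip_width: 0.587
grip_force: 0.0
t 6.85 pos [596.3 112.3 217.2] psi 88.6 shift [-199.9 -144.5   11.4] rz 1.834 F [0.1 1.2 0.6] q1,q6 [-0.01  0.02] grip 0.587 0.0
```

```bash
python3 -m jog '[[-0.04,-0.029,0,0,0,0,0],[-0.04,-0.029,0,0,0,0,0],[-0.04,-0.029,0,0,0,0,0],[-0.04,-0.029,0,0,0,0,0],[-0.04,-0.029,0,0,0,0,0]]'
python3 -m jog '[[0,0,0,0,0,0.14,0],[0,0,0,0,0,0.14,0],[0,0,0,0,0,0.14,0],[0,0,0,0,0,0.14,0],[0,0,0,0,0,0.14,0]]'
python3 -m jog '[[0,0,0,0,0,0.14,0],[0,0,0,0,0,0.14,0],[0,0,0,0,0,0.14,0],[0,0,0,0,0,0.14,0],[0,0,0,0,0,0.14,0]]'
python3 -m jog '[[0,0,0,0,0,0.14,0],[0,0,0,0,0,0.14,0],[0,0,0,0,0,0.14,0],[0,0,0,0,0,0,0]]'
python3 - <<'E'
from h import *
go((447,-84,148),-16.5)
im=eyes.capture('top')[:,:,::-1]; im2=eyes.capture('side')[:,:,::-1]
a=cv2.resize(im[180:270,215:365],None,fx=4,fy=4,interpolation=2); b=cv2.resize(im2[170:315,210:360],None,fx=4,fy=4,interpolation=2)[:600-360]
b=cv2.resize(im2[190:250,240:390],None,fx=4,fy=4,interpolation=2)
cv2.imwrite('pics/m2.png',np.vstack([a,b]))
E
```

```text
time_s: 7.35
eef_pos: [443.8, -85.1, 212.9]
ee_rot: [-0.0, 0.716, 0.698, -0.0]
force: [1.1, -1.1, 1.0]
grip_width: 0.001
grip_force: 0.0
time_s: 7.85
eef_pos: [445.2, -84.1, 212.9]
ee_rot: [-0.0, 0.913, 0.408, -0.0]
force: [0.9, 0.1, 0.0]
grip_width: 0.002
grip_force: 0.0
time_s: 8.35
eef_pos: [445.2, -84.0, 212.9]
ee_rot: [-0.0, 0.998, 0.07, -0.0]
force: [-0.0, -0.2, -1.1]
grip_width: -0.006
grip_force: 0.0
time_s: 8.75
eef_pos: [445.2, -84.0, 212.9]
ee_rot: [-0.0, 0.991, -0.137, -0.0]
force: [0.3, -0.1, -1.0]
grip_width: -0.001
grip_force: 0.0
t 8.75 pos [445.2 -84.  212.9] psi -15.8 shift [ 1.7 -0.5 64.9] rz 0.013 F [ 0.3 -0.1 -1. ] q1,q6 [-0.45  1.4 ] grip -0.001 0.0
```

View pics/m2.png

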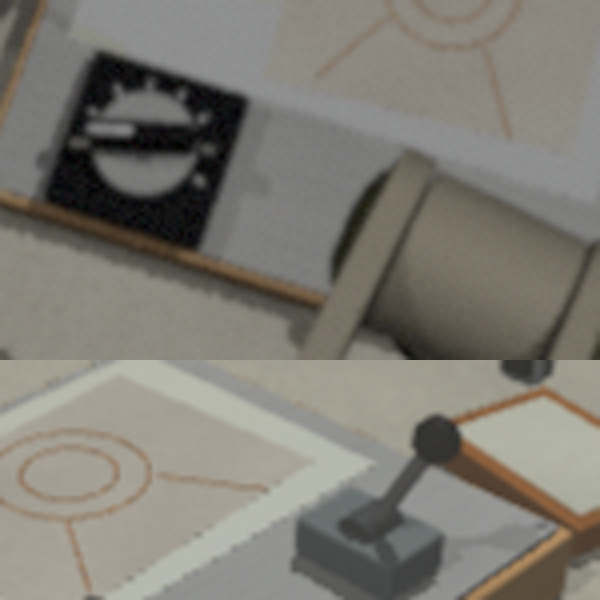

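The dial pointer is on the long off tick (crop (105,130), with the tick at (80,145)), and the lever is still off. Now lower the fingers and push the lever.

```bash
python3 -m jog '[[0,0,0.03,0,0,0.013,0],[0,0,0.035,0,0,0,0],[0.02,0,0,0,0,0,0],[0.02,0,0,0,0,0,0],[0.02,0,0,0,0,0,0]]'
python3 -m jog '[[0.015,0,0,0,0,0,0],[0.01,0,0,0,0,0,0],[0.01,0,0,0,0,0,0],[0,0,0,0,0,0,0]]'
python3 - <<'E'
from h import *
go((546,-114,148),-16.5)
E
```

```text
time_s: 9.35
eef_pos: [503.4, -101.2, 148.0]
ee_rot: [-0.0, 0.99, -0.141, -0.001]
force: [-0.5, 0.1, 1.3]
grip_width: -0.005
grip_force: 0.6
time_s: 9.75
eef_pos: [537.0, -111.3, 147.9]
ee_rot: [-0.0, 0.99, -0.142, -0.0]
force: [-0.2, -0.2, -1.3]
grip_width: -0.003
grip_force: 0.0
t 9.75 pos [ 537.  -111.3  147.9] psi -16.3 shift [ 9.4  0.1 -0.1] rz 0.003 F [-0.2 -0.2 -1.3] q1,q6 [-0.42  1.44] grip -0.003 0.0
```

```bash
python3 -m jog '[[0.005,0,0,0,0,0,0],[0.004,0,0,0,0,0,0],[0.004,0,0,0,0,0,0],[0,0,0,0,0,0,0]]'
python3 - <<'E'
from h import *
go((546,-114,148),-16.5)
im2=eyes.capture('side')[:,:,::-1]
cv2.imwrite('pics/s3.png',cv2.resize(im2[170:270,240:390],None,fx=5,fy=5,interpolation=2))
E
```

```text
time_s: 10.15
eef_pos: [544.8, -113.3, 147.8]
ee_rot: [-0.001, 0.99, -0.142, -0.007]
force: [-26.7, 4.7, 13.3]
grip_width: -0.0
grip_force: 13.7
t 10.15 pos [ 544.8 -113.3  147.8] psi -16.4 shift [ 1.3  0.3 -0.2] rz 0.002 F [-26.7   4.7  13.3] q1,q6 [-0.41  1.44] grip -0.0 13.67457166314125
```

View pics/s3.png

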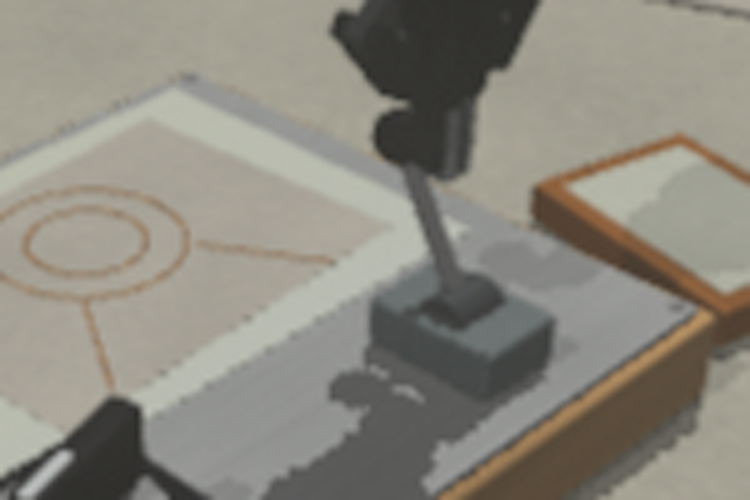

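The ball at (400,137) leans over the drawing, and the 27 N reaction means the lever is on its hard stop. Back off and return to the dial.

```bash
python3 -m jog '[[0,0,0,0,0,0,0],[-0.02,0,0,0,0,0,0],[-0.04,0,0,0,0,0,0],[-0.02,0,-0.03,0,0,0,0],[0,0,-0.04,0,0,0,0.05]]'
python3 -m jog '[[0,0,0,0,0,-0.14,0.05],[0,0,0,0,0,-0.14,0.05],[0,0,0,0,0,-0.14,0.05],[0,0,0,0,0,-0.14,0.05],[0,0,0,0,0,-0.14,0.05]]'
python3 -m jog '[[0,0,0,0,0,-0.14,0.05],[0,0,0,0,0,-0.14,0.05],[0,0,0,0,0,-0.14,0.05],[0,0,0,0,0,-0.14,0.05],[0,0,0,0,0,-0.14,0.05]]'
python3 -m jog '[[0,0,0,0,0,-0.14,0.05],[0,0,0,0,0,-0.14,0.05],[0,0,0,0,0,-0.14,0.05],[0,0,0,0,0,0,0.05]]'
python3 - <<'E'
from h import *
go((596,111,104),88.4)
E
```

```text
time_s: 10.7
eef_pos: [469.7, -90.9, 218.1]
ee_rot: [-0.001, 0.99, -0.143, -0.002]
force: [0.5, -0.1, 0.8]
grip_width: 0.154
grip_force: 0.0
time_s: 11.2
eef_pos: [472.4, -92.1, 218.5]
ee_rot: [0.0, 0.978, 0.208, 0.0]
force: [-0.5, -0.0, -0.1]
grip_width: 0.59
grip_force: 0.0
time_s: 11.7
eef_pos: [472.4, -92.1, 218.5]
ee_rot: [0.0, 0.847, 0.531, 0.0]
force: [-0.7, -0.3, 0.6]
grip_width: 0.586
grip_force: 0.0
time_s: 12.1
eef_pos: [472.3, -92.1, 218.5]
ee_rot: [0.0, 0.72, 0.694, 0.0]
force: [0.3, -0.2, 0.8]
grip_width: 0.588
grip_force: 0.0
t 12.1 pos [472.3 -92.1 218.5] psi 87.9 shift [207.4 116.2 114.5] rz -0.008 F [ 0.3 -0.2  0.8] q1,q6 [-0.44 -0.4 ] grip 0.588 0.0
```

```bash
python3 -m jog '[[0.042,0.023,0,0,0,-0.008,0.05],[0.041,0.023,0,0,0,0,0.05],[0.041,0.023,0,0,0,0,0.05],[0.041,0.023,0,0,0,0,0.05],[0.041,0.023,0,0,0,0,0.05]]'
python3 -m jog '[[0,0,0,0,0,0,0.05],[0,0,0.03,0,0,0,0.05],[0,0,0.03,0,0,0,0.05],[0,0,0.03,0,0,0,0.05],[0,0,0,0,0,0,0.05]]'
python3 - <<'E'
from h import *
go((596,111.5,104),88.4)
E
```

```text
time_s: 12.6
eef_pos: [594.5, 112.1, 218.5]
ee_rot: [0.0, 0.719, 0.695, 0.0]
force: [0.2, -0.3, 0.4]
grip_width: 0.587
grip_force: 0.0
time_s: 13.1
eef_pos: [591.7, 109.7, 124.8]
ee_rot: [-0.003, 0.719, 0.695, -0.003]
force: [0.3, 0.4, -0.0]
grip_width: 0.586
grip_force: 0.0
t 13.1 pos [591.7 109.7 124.8] psi 88.1 shift [ 2.   4.4 20.7] rz -0.005 F [ 0.3  0.4 -0. ] q1,q6 [-0.01  0.02] grip 0.586 0.0
```

```bash
python3 -m jog '[[0,0,0.012,0,0,-0.005,0.05],[0,0,0.012,0,0,0,0.05],[0,0,0,0,0,0,0.05],[0,0,0,0,0,0,0.05],[0,0,0,0,0,0,0.05]]'
python3 - <<'E'
from h import *
go((596,111.5,104),88.4)
E
```

```text
time_s: 13.6
eef_pos: [594.2, 110.2, 105.1]
ee_rot: [0.0, 0.716, 0.698, 0.001]
force: [0.1, 0.3, -0.7]
grip_width: 0.586
grip_force: 0.0
t 13.6 pos [594.2 110.2 105.1] psi 88.6 shift [1.3 1.8 1.1] rz 0.003 F [ 0.1  0.3 -0.7] q1,q6 [-0.01  0.01] grip 0.586 0.0
```

```bash
python3 -m jog '[[0.001,0.0015,0.001,0,0,0,0.02],[0,0,0,0,0,0,0.01],[0,0,0,0,0,0,0.01],[0,0,0,0,0,0,0.01],[0,0,0,0,0,0,0.01]]' 30
python3 - <<'E'
from h import *
go((596,111.5,104),88.4);print(sense()['wrist_torque'])
E
```

```text
time_s: 14.1
eef_pos: [596.1, 111.2, 103.7]
ee_rot: [0.001, 0.716, 0.698, 0.001]
force: [5.1, 1.2, -0.3]
grip_width: 0.185
grip_force: 31.8
t 14.1 pos [596.1 111.2 103.7] psi 88.5 shift [ 0.3 -0.1 -0.3] rz 0.002 F [ 5.1  1.2 -0.3] q1,q6 [-0.01  0.02] grip 0.185 31.80833101272583
[ 0.12923232 -0.69558831 -0.39953169]
```

```bash
python3 -m jog '[[0,0,0,0,0,0.13,0.01],[0,0,0,0,0,0.13,0.01],[0,0,0,0,0,0.13,0.01],[0,0,0,0,0,0.13,0.01],[0,0,0,0,0,0.13,0.01]]'
python3 -m jog '[[0,0,0,0,0,0.13,0.01],[0,0,0,0,0,0.13,0.01],[0,0,0,0,0,0.13,0.01],[0,0,0,0,0,0.13,0.01],[0,0,0,0,0,0.13,0.01]]'
python3 -m jog '[[0,0,0,0,0,0.13,0.01],[0,0,0,0,0,0.13,0.01],[0,0,0,0,0,0.13,0.01],[0,0,0,0,0,0.1,0.01],[0,0,0,0,0,0.1,0.01]]'
python3 - <<'E'
from h import *
go((596,111.5,104),-31.6);print(sense()['wrist_torque'])
E
```

```text
time_s: 14.6
eef_pos: [595.7, 111.4, 103.6]
ee_rot: [0.0, 0.902, 0.431, 0.001]
force: [3.7, 1.3, -0.3]
grip_width: 0.183
grip_force: 29.7
time_s: 15.1
eef_pos: [595.6, 111.7, 103.7]
ee_rot: [-0.0, 0.993, 0.12, 0.001]
force: [2.0, 3.0, 0.6]
grip_width: 0.176
grip_force: 29.8
time_s: 15.6
eef_pos: [595.6, 112.0, 103.7]
ee_rot: [-0.001, 0.985, -0.173, 0.001]
force: [2.7, 5.0, -0.7]
grip_width: 0.185
grip_force: 29.9
t 15.6 pos [595.6 112.  103.7] psi -19.9 shift [ 0.6  0.3 -0.3] rz 0.203 F [ 2.7  5.  -0.7] q1,q6 [-0.01  1.91] grip 0.185 29.867548942565918
[ 0.81391893 -0.4841525   0.01492417]
```

```bash
python3 -m jog '[[0,0,0,0,0,0.09,0.01],[0,0,0,0,0,0.06,0.01],[0,0,0,0,0,0.03,0.01],[0,0,0,0,0,0,0.01],[0,0,0,0,0,0,0.01]]'
python3 -c "
from h import *
go((596,111.5,104),-31.6);print(sense()['wrist_torque'])"
```

```text
time_s: 16.1
eef_pos: [595.7, 112.1, 103.7]
ee_rot: [-0.001, 0.966, -0.259, 0.001]
force: [3.0, 4.9, -0.1]
grip_width: 0.183
grip_force: 29.9
t 16.1 pos [595.7 112.1 103.7] psi -30.0 shift [ 0.6  0.3 -0.3] rz 0.028 F [ 3.   4.9 -0.1] q1,q6 [-0.01  2.09] grip 0.183 29.865690171718597
[ 0.84658814 -0.49198038 -0.00526539]
```

Release and withdraw upward, then move clear for a final look.

```bash
python3 -m jog '[[0,0,0,0,0,0.02,0.01],[0,0,0,0,0,0,0.05],[0,0,0,0,0,0,0.05],[0,0,0,0,0,0,0.05],[0,0,0,0,0,0,0.05]]'
python3 -m jog '[[0,0,-0.03,0,0,0,0.05],[0,0,-0.03,0,0,0,0.05],[0,0,-0.03,0,0,0,0.05],[0,0,-0.03,0,0,0,0.05],[-0.04,0,0,0,0,0,0.05]]'
python3 -m jog '[[-0.04,0,0,0,0,0,0.05],[-0.04,0,0,0,0,0,0.05],[-0.04,0,0,0,0,0,0.05],[-0.04,0,0,0,0,0,0.05],[0,0,0,0,0,0,0.05]]'
python3 - <<'E'
from h import *
go((596,111.5,104),-31.6)
im=eyes.capture('top')[:,:,::-1]; im2=eyes.capture('side')[:,:,::-1]
a=cv2.resize(im[110:280,180:435],None,fx=3,fy=3,interpolation=2)
cv2.imwrite('pics/end.png',a[:,:765])
cv2.imwrite('pics/end2.png',cv2.resize(im2[160:340,90:420],None,fx=2.4,fy=2.4,interpolation=2))
E
```

```text
time_s: 16.6
eef_pos: [595.2, 111.0, 103.2]
ee_rot: [0.0, 0.963, -0.269, -0.0]
force: [-0.2, 0.0, -0.6]
grip_width: 0.584
grip_force: 0.0
time_s: 17.1
eef_pos: [564.2, 130.2, 227.1]
ee_rot: [-0.001, 0.963, -0.27, 0.004]
force: [0.8, 0.7, -1.1]
grip_width: 0.584
grip_force: 0.0
time_s: 17.6
eef_pos: [421.1, 216.4, 223.7]
ee_rot: [-0.0, 0.964, -0.267, -0.0]
force: [0.2, 0.1, 0.0]
grip_width: 0.583
grip_force: 0.0
t 17.6 pos [421.1 216.4 223.7] psi -31.0 shift [ 2.041e+02 -1.000e-01  1.196e+02] rz 0.011 F [0.2 0.1 0. ] q1,q6 [0.23 2.34] grip 0.583 0.0
```

View pics/end.png

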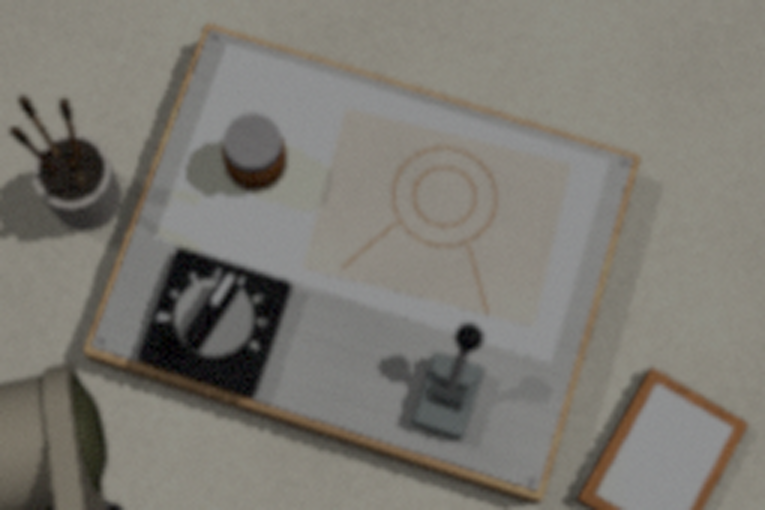

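View pics/end2.png

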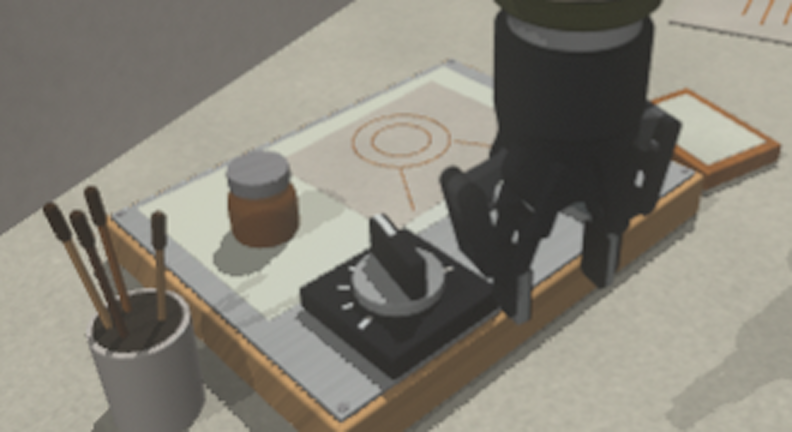

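The pointer is back on the fourth click (crop (222,290)), with three ticks visible clockwise of it. The lever ball is over on the far side at (468,337), the jar, pot and panel have not moved, and the gripper is clear.

```bash
python3 -c "
from rig import finish_job
print(finish_job())"
```

```text
the job is handed in; nothing more can be done
None
```

I turned the dial down to its off stop, threw the lever to on, turned the dial up to rest on the fourth click and let go; the jar, pot and panel look unmoved, and I handed the job in at about 18 s on the robot's clock (no verdict came back).

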